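# Find the rocking corner of a mounting plate and press its shim flat

## Robot

A 6-joint arm with a two-finger parallel gripper is mounted at the origin on a cart in front of the work surface, level with it; the furniture and walls round the work are solid. World frame = base frame: x ahead of the robot, y to its left, z up, the work surface at z = 0. Lengths are in mm, angles in rad, forces in N, time in s.
With the tool pointing down it reaches from about 350 to 875 mm from the base axis. Payload 4.2 kg.
Tool frame: the origin (TCP) lies midway between the tips of the shut fingers; the grasp point (between the pads) lies 19 mm behind it (arm.grip_point_offset is the distance from the TCP to the grasp point, in mm); y points along the fingers, z is the direction in which the jaws open and shut, and the axes are right-handed (so a half turn about y gives the same grasp; the last joint's range is limited). The gripper opens to 85 mm and grips with 20 to 120 N. Pads are 22 mm wide; open, the fingers measure 114 mm over their backs; the gripper's body (76 mm by 85 mm) begins 54 mm behind the grasp point. The pads swing forward as they close: fully open they stand 13 mm farther back than shut.
Start: joints at [0.259, 0.385, 0.008, 0, -1.194, -0.259], TCP at [624.979, 0.025, 231.312] pointing down, gripper open.
Joint ranges: [-3.14, 3.14], [-1.21, 2.06], [-1.07, 1.41], [-3.16, 2.05], [-2.99, -0.16], [-3.1, 3.1]. Speed limits (rad/s): [2.79, 2.79, 3.14, 3.14, 3.14, 3.14].

## Interface

Orientations are given as a unit quaternion [x, y, z, w].
In Python, from bench import arm, optics, job_done, spotter gives the robot as it stands.
- The arm moves only by the tool jog_arm, never from a script. Its arguments are lists of equal length, an entry for each row: "translation": the shift along the tool's x, y, z in units of 50 mm (1.0 is 50 mm), a list of three; "rot": the turn, a rotation vector about the tool's x, y, z in units of 8 degrees (1.0 is 8 degrees), a list of three; "gripper": the opening, from 0 (shut) to 1 (fully open). A call has 1 to 20 rows; each row is the pose to reach, as a shift and turn from the pose measured when the call began, along the tool's axes at that moment; what a row does not reach only later rows make up. A row lasts 1/10 s, in which the tool goes at most 50 mm and 8.59 degrees, less where a joint would pass 70% of its speed; a pose out of reach is approached as far as the arm can. A call with a gripper value outside its range is refused whole. The fingers move at their own pace and stop on an object; the grip force is fixed at half the most. Time passes only in rows, so rows that repeat a pose let the fingers close. It gives the time, the measured TCP pose, the force and the opening at its end, in the units of the state.
- arm.read_state(): the state, without advancing time (a new reading comes with each control period).
- optics.get_image(name): name is "scene" or "side" or "wrist"; returns a dict with "frame" (480x640x3 uint8, red, green, blue), "mtx" (3x3 intrinsics, pixels), "distortion" ([k1, k2, p1, p2, k3] as OpenCV has them; the pictures are not rectified), "xyz" and "attitude" of the camera in the world; the wrist camera has in their place "T_tool_cam" (4x4, takes a point from camera to tool coordinates, whose origin is the TCP and whose axes are the tool frame's). Camera axes: x right, y down, z forward; pixel columns grow to the right and rows downward; lengths in mm; the calibration is good to about 2 mm. A picture is of the moment at which its call begins: read the wrist's pose just before it. There is no depth.
- job_done(): hands the job in, once; it reports no verdict.
Trained networks look in the newest picture that a camera, given by its name, has taken for a name from the list of things; names that differ only in an ending like _2 or _b are one class to them, and where a whole thing is asked for, a point or a joint stands for the part that bears it (a point fixed in the world has none). Each returns a list of dicts, best first, with "score" (0 to 1); they miss things now and then, are a little off and sometimes report something else, mostly with a low value. They report only what shows in the picture. A call takes as long as a camera call.
- spotter.look_for(camera, thing): "centre" ([x, y, z] in mm, in the coordinates of the camera as it stood for that picture, good to about 4 mm: the middle of the surface that is visible of it).
The state is a dict: "clock": time; "joints": joint angles; "joint_vel": joint speeds; "joint_efforts": joint torques, N m; "position": TCP position; "ee_rot": TCP orientation; "contact_force": force on the tool from outside, world axes, zero at the start; "wrist_torque": the same for the moment, N m; "gripper_width": finger opening in mm.
Only numpy, scipy, OpenCV 4.12 (cv2) and the standard library are available. Lean on these libraries where they do the work, as an engineer would, in place of code of your own. Each camera call takes 0.05 s, during which the arm holds its last target. There are 200 camera calls.

## Task

The aluminium mounting plate on the bench has one corner that rocks. Press down on its corners one after another until you find the one that gives way, then press the tail of the shim beside that corner down flat. Leave the other three shims standing up, only press (do not lift or shift the plate), leave the things round about alone, and finish with the hand clear.

Things in the scene. Friction and masses are not known exactly. Their poses are not given: they have to be found in the camera images.
- bed: the fixed dark steel bed, a slab 120 x 268 x 8 mm lying on the bench; origin at the centre of its underside, x ahead (away from the robot), y to the left, z up; yaw up to 0.15 rad either way
- plate: the aluminium mounting plate, 112 mm (x) x 160 mm (y) x 10 mm, 0.65 to 1 kg, with a low round boss (68 mm across, 4 mm high) in the middle; it lies loose, centred on the bed, on four 20 x 16 mm pads, its underside 20 mm and its flat top 30 mm above the bench; origin at the centre of its underside, axes as the bed's
- corner_near_left (a point): point on the top of the plate near its near left corner, 20 mm in from both edges and above that corner's pad; press straight down here to test the corner. Three corners are firm; which one rocks differs from start to start and cannot be seen: that one begins to sink at about 3 N and has sunk by its full 3 to 4 mm (opposite corner rising) at about 6 N, and it springs back
- corner_near_right (a point): point on the top of the plate near its near right corner, 20 mm in from both edges and above that corner's pad; press straight down here to test the corner. Three corners are firm; which one rocks differs from start to start and cannot be seen: that one begins to sink at about 3 N and has sunk by its full 3 to 4 mm (opposite corner rising) at about 6 N, and it springs back
- corner_far_left (a point): point on the top of the plate near its far left corner, 20 mm in from both edges and above that corner's pad; press straight down here to test the corner. Three corners are firm; which one rocks differs from start to start and cannot be seen: that one begins to sink at about 3 N and has sunk by its full 3 to 4 mm (opposite corner rising) at about 6 N, and it springs back
- corner_far_right (a point): point on the top of the plate near its far right corner, 20 mm in from both edges and above that corner's pad; press straight down here to test the corner. Three corners are firm; which one rocks differs from start to start and cannot be seen: that one begins to sink at about 3 N and has sunk by its full 3 to 4 mm (opposite corner rising) at about 6 N, and it springs back
- tail_near_left (a point): point on the upper face of the near left shim's tail, where to press it. The shim is a steel tongue 26 mm wide and 3 mm thick that sticks out 51 mm from under the plate's left edge beside the near left corner, in line with that corner point; this point lies 38 mm out from its hinge, 36 mm clear of the plate's edge. It is about 12 mm above the bench when flat, about 27 to 28 mm at the start
- tail_near_right (a point): point on the upper face of the near right shim's tail, where to press it. The shim is a steel tongue 26 mm wide and 3 mm thick that sticks out 51 mm from under the plate's right edge beside the near right corner, in line with that corner point; this point lies 38 mm out from its hinge, 36 mm clear of the plate's edge. It is about 12 mm above the bench when flat, about 27 to 28 mm at the start
- tail_far_left (a point): point on the upper face of the far left shim's tail, where to press it. The shim is a steel tongue 26 mm wide and 3 mm thick that sticks out 51 mm from under the plate's left edge beside the far left corner, in line with that corner point; this point lies 38 mm out from its hinge, 36 mm clear of the plate's edge. It is about 12 mm above the bench when flat, about 27 to 28 mm at the start
- tail_far_right (a point): point on the upper face of the far right shim's tail, where to press it. The shim is a steel tongue 26 mm wide and 3 mm thick that sticks out 51 mm from under the plate's right edge beside the far right corner, in line with that corner point; this point lies 38 mm out from its hinge, 36 mm clear of the plate's edge. It is about 12 mm above the bench when flat, about 27 to 28 mm at the start
- shim_near_left (a joint): angle of the near left shim's tail about its hinge (the hinge line lies 2 mm inside the plate's edge, 11 mm above the bench), rad: 0 flat on the bed (its stop), 0.40 to 0.45 standing up as at the start; stiff with friction: about 7 N at the tail point moves it, and it stays where it is left. Flat, it wedges its corner from below, which is then firm up to about 20 N
- shim_near_right (a joint): angle of the near right shim's tail about its hinge (the hinge line lies 2 mm inside the plate's edge, 11 mm above the bench), rad: 0 flat on the bed (its stop), 0.40 to 0.45 standing up as at the start; stiff with friction: about 7 N at the tail point moves it, and it stays where it is left. Flat, it wedges its corner from below, which is then firm up to about 20 N
- shim_far_left (a joint): angle of the far left shim's tail about its hinge (the hinge line lies 2 mm inside the plate's edge, 11 mm above the bench), rad: 0 flat on the bed (its stop), 0.40 to 0.45 standing up as at the start; stiff with friction: about 7 N at the tail point moves it, and it stays where it is left. Flat, it wedges its corner from below, which is then firm up to about 20 N
- shim_far_right (a joint): angle of the far right shim's tail about its hinge (the hinge line lies 2 mm inside the plate's edge, 11 mm above the bench), rad: 0 flat on the bed (its stop), 0.40 to 0.45 standing up as at the start; stiff with friction: about 7 N at the tail point moves it, and it stays where it is left. Flat, it wedges its corner from below, which is then firm up to about 20 N
- timer: bystander: white bench timer lying flat, 68 x 62 x 19 mm; origin at the centre of its underside
- marker_b: bystander: marker pen lying on the bench to the left of the bed, 17 x 135 x 16 mm; origin at its underside's centre
- bottle_small_b: bystander: small brown bottle with a white cap, 34 x 35 x 60 mm, standing; origin at the centre of its underside

How it is judged (in metres and radians):
On the way, in this order (a step that is already met when the one before it is completed fails the run):
1. the rocking corner has been found: pressed down by at least 2 mm, while no shim has been pressed flat (z of any of corner_near_left, corner_near_right, corner_far_left, corner_far_right in the frame of bed below 0.028 m and value of joint each of shim_near_left, shim_near_right, shim_far_left, shim_far_right above 0.2 rad), for 0.1 s.
2. the shim of the rocking corner is flat, the other three stand (((horizontal distance between spring_pad_c0 and tail_near_left below 0.078 m and value of joint shim_near_left below 0.06 rad and value of joint each of shim_near_right, shim_far_left, shim_far_right above 0.2 rad) or (horizontal distance between spring_pad_c0 and tail_near_right below 0.078 m and value of joint shim_near_right below 0.06 rad and value of joint each of shim_near_left, shim_far_left, shim_far_right above 0.2 rad) or (horizontal distance between spring_pad_c0 and tail_far_left below 0.078 m and value of joint shim_far_left below 0.06 rad and value of joint each of shim_near_left, shim_near_right, shim_far_right above 0.2 rad) or (horizontal distance between spring_pad_c0 and tail_far_right below 0.078 m and value of joint shim_far_right below 0.06 rad and value of joint each of shim_near_left, shim_near_right, shim_far_left above 0.2 rad))), for 0.2 s.
At the end, for the whole second after the job is handed in: The shim at the rocking corner lies flat (within 0.06 rad, about 2 mm at the tail), the other three shims still stand at more than 0.2 rad, and the plate rests level at its place (every corner within 2 mm of its height, tilt under 0.025 rad, moved less than 12 mm) (((horizontal distance between spring_pad_c0 and tail_near_left below 0.078 m and value of joint shim_near_left below 0.06 rad and value of joint each of shim_near_right, shim_far_left, shim_far_right above 0.2 rad) or (horizontal distance between spring_pad_c0 and tail_near_right below 0.078 m and value of joint shim_near_right below 0.06 rad and value of joint each of shim_near_left, shim_far_left, shim_far_right above 0.2 rad) or (horizontal distance between spring_pad_c0 and tail_far_left below 0.078 m and value of joint shim_far_left below 0.06 rad and value of joint each of shim_near_left, shim_near_right, shim_far_right above 0.2 rad) or (horizontal distance between spring_pad_c0 and tail_far_right below 0.078 m and value of joint shim_far_right below 0.06 rad and value of joint each of shim_near_left, shim_near_right, shim_far_left above 0.2 rad)) and z of each of corner_near_left, corner_near_right, corner_far_left, corner_far_right in the frame of bed above 0.028 m and angle between plate's own z axis and vertical below 0.025 rad and distance of plate from where it was at the start of the episode below 0.012 m and linear speed of plate below 0.02 m/s); the robot touches nothing.
It fails at once if a shim of a firm corner is pressed down (below 0.2 rad) ((not (horizontal distance between spring_pad_c0 and tail_near_left below 0.078 m) and value of joint shim_near_left below 0.2 rad) or (not (horizontal distance between spring_pad_c0 and tail_near_right below 0.078 m) and value of joint shim_near_right below 0.2 rad) or (not (horizontal distance between spring_pad_c0 and tail_far_left below 0.078 m) and value of joint shim_far_left below 0.2 rad) or (not (horizontal distance between spring_pad_c0 and tail_far_right below 0.078 m) and value of joint shim_far_right below 0.2 rad)).
It fails at once if the plate is lifted by more than 8 mm, tipped by more than 0.12 rad or shifted by more than 15 mm (z of plate in the frame of bed above 0.028 m or angle between plate's own z axis and vertical above 0.12 rad or distance of plate from where it was at the start of the episode above 0.015 m).
It fails at once if the timer, the marker or the bottle is moved by more than 20 mm (distance of any of timer, marker_b, bottle_small_b from where it was at the start of the episode above 0.02 m).
It also fails if it takes over 54 s, if anything falls off the work surface, if the arm or the gripper's body presses on something with over 40 N, if the wrist force passes 120 N, or if a joint passes its speed limit or range.

## Working session

There is one attempt and no reset: what is moved stays moved. The work goes in short steps, Python scripts to look and compute and a tool call to move; the robot and the scene stay as the last step left them, time stands still between calls to the robot, and variables do not carry over. Pictures are saved under pics/ and viewed, about 8 in all and at most 12, crops included, and the job is handed in when it is done.

Besides the shell and the picture viewer there is one more tool, called after ">>>" as name(argument=value, ...) on one line, values as JSON. jog_arm: Moves the arm, as the interface text tells. Its arguments: {"type":"object","properties":{"translation":{"type":"array"},"rot":{"type":"array"},"gripper":{"type":"array"}},"required":["translation","rot","gripper"]}

```bash
mkdir -p pics; cat > h.py <<'E'
import numpy as np, cv2
from scipy.spatial.transform import Rotation as R
from bench import arm, optics, job_done, spotter
def cam(n):
    s=arm.read_state(); g=optics.get_image(n)
    if n=="wrist":
        T=np.eye(4); T[:3,:3]=R.from_quat(s["ee_rot"]).as_matrix(); T[:3,3]=s["position"]
        T=T@np.array(g["T_tool_cam"])
    else:
        T=np.eye(4); a=np.array(g["attitude"]); T[:3,:3]=a if a.shape==(3,3) else R.from_quat(a).as_matrix(); T[:3,3]=g["xyz"]
    return g,T
def save(g,f): cv2.imwrite(f,g["frame"][:,:,::-1])
def look(n,T,things):
    for t in things:
        for r in spotter.look_for(n,t)[:2]:
            c=np.array(r["centre"]); print(n,t,round(r["score"],2),np.round(T[:3,:3]@c+T[:3,3],1))
def ray(g,T,uv,z):
    p=cv2.undistortPoints(np.array([[uv]],float),np.array(g["mtx"]),np.array(g["distortion"]))[0,0]
    d=T[:3,:3]@[p[0],p[1],1]; return T[:3,3]+d*(z-T[2,3])/d[2]
def proj(g,T,P):
    c=T[:3,:3].T@(np.array(P)-T[:3,3]).T if np.ndim(P)==1 else (T[:3,:3].T@(np.array(P)-T[:3,3]).T)
    return cv2.projectPoints(c.T.reshape(-1,1,3),np.zeros(3),np.zeros(3),np.array(g["mtx"]),np.array(g["distortion"]))[0][:,0]
E
python3 - <<'E'
from h import *
s=arm.read_state(); print({k:np.round(v,3).tolist() for k,v in s.items()})
print(np.round(R.from_quat(s["ee_rot"]).as_matrix(),2))
P=["bed","plate","tail_near_left","tail_near_right","tail_far_left","tail_far_right","corner_near_left","corner_far_right","timer","marker_b","bottle_small_b"]
for n in ["scene","wrist"]:
    g,T=cam(n); save(g,f"pics/{n}0.png"); look(n,T,P)
E
```

```text
{'clock': 0.0, 'joints': [0.259, 0.386, 0.007, -0.001, -1.194, -0.259], 'joint_vel': [0.0, -0.001, -0.0, 0.0, -0.001, 0.0], 'joint_efforts': [-0.001, -39.229, 18.84, 4.186, -0.005, 0.0], 'position': [624.418, 0.025, 230.218], 'ee_rot': [-0.5, -0.499, 0.501, 0.501], 'contact_force': [0.529, -0.442, -0.517], 'wrist_torque': [-0.004, -0.01, -0.009], 'gripper_width': 85.708}
[[ 0. -0. -1.]
 [ 1. -0.  0.]
 [-0. -1.  0.]]
scene plate 0.68 [507.5   8.8  28.3]
scene tail_near_left 0.6 [482.4 102.2  17.8]
scene tail_near_right 0.8 [468.5 -99.4  22.7]
scene tail_far_left 0.8 [554.8  92.9  20. ]
scene tail_far_right 0.75 [ 539.6 -108.5   22.2]
scene tail_far_right 0.55 [508.9   6.   28. ]
scene corner_near_left 0.7 [504.    7.9  28.6]
scene corner_far_right 0.86 [507.7   2.9  28.3]
scene corner_far_right 0.32 [ 540.6 -109.9   23.2]
scene timer 0.56 [ 443.4 -313.4   16.7]
scene timer 0.43 [ 538.5 -103.    22.3]
scene marker_b 0.78 [489.8 276.4  11.7]
scene bottle_small_b 0.69 [490.6 278.1  12.6]
scene bottle_small_b 0.6 [ 606.8 -238.3   38.7]
wrist bed 0.91 [520.8 -90.9   5. ]
wrist plate 0.82 [ 5.143e+02 -5.000e-01  2.900e+01]
wrist tail_near_left 0.59 [480.1 102.   21.2]
wrist tail_near_right 0.61 [ 467.6 -103.3   22.2]
wrist tail_far_left 0.7 [555.8 104.4  23.9]
wrist tail_far_right 0.55 [ 539.7 -101.9   19.9]
wrist tail_far_right 0.42 [554.9 105.2  25.1]
wrist corner_near_left 0.96 [510.5  -6.   29.7]
wrist corner_far_right 0.77 [511.4  -6.4  28. ]
wrist corner_far_right 0.39 [481.8 102.5  20.4]
wrist marker_b 0.86 [492.1 242.4  12.7]
wrist marker_b 0.36 [521.1 -91.6  -1.6]
```

View pics/scene0.png

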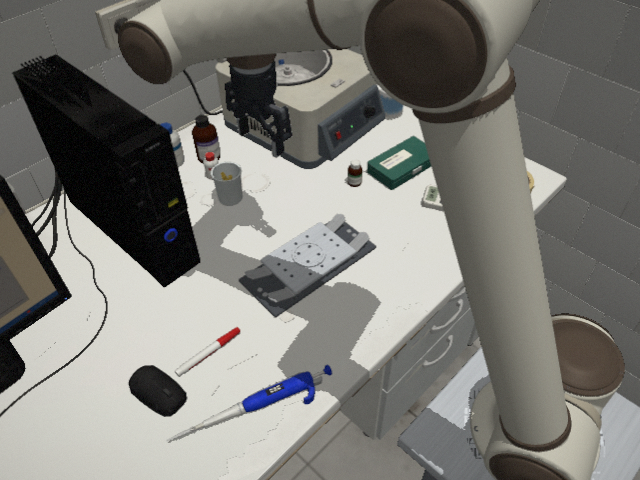

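View pics/wrist0.png

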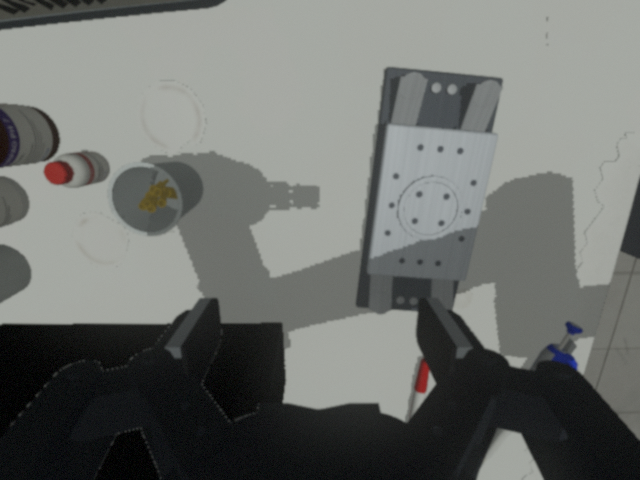

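The wrist view shows the plate with corners at about (388,124) far right, (497,134) near right, (466,280) near left and (368,273) far left. All four tails are visible. The cup and bottle are well to the far side.

```bash
python3 - <<'E'
from h import *
g,T=cam("wrist")
px={"fr":(388,124),"nr":(497,134),"nl":(466,280),"fl":(368,273)}
L={"fr":(56,-80),"nr":(-56,-80),"nl":(-56,80),"fl":(56,80)}
W=np.array([ray(g,T,px[k],30)[:2] for k in px]); A=np.array([L[k] for k in px],float)
print(np.round(W,1))
c=W.mean(0); z=((W-c)@[1,1j])*np.conj(A@[1,1j]); yaw=np.angle(z.sum()); print("c",c,"yaw",yaw)
Rm=np.array([[np.cos(yaw),-np.sin(yaw)],[np.sin(yaw),np.cos(yaw)]])
print("resid",np.round(W-c-A@Rm.T,1))
# shim tail detections: fit too
D=np.array([(480.1,102),(467.6,-103.3),(555.8,104.4),(539.7,-101.9)]);print("c tails",D.mean(0))
for k,(x,y) in L.items():
    print(k,"corner",np.round(c+Rm@[np.sign(x)*36,np.sign(y)*60],1),"tail",np.round(c+Rm@[np.sign(x)*36,np.sign(y)*116],1))
E
```

```text
[[559.1 -81.5]
 [451.4 -72.9]
 [461.7  83.3]
 [571.6  74.6]]
c [510.91484069   0.88412087] yaw -0.07487320936914432
resid [[-1.7  1.6]
 [ 2.3  1.8]
 [ 0.6 -1.6]
 [-1.2 -1.8]]
c tails [5.108e+02 3.000e-01]
fr corner [542.3 -61.6] tail [ 538.1 -117.5]
nr corner [470.5 -56.3] tail [ 466.3 -112.1]
nl corner [479.5  63.4] tail [483.7 119.3]
fl corner [551.3  58. ] tail [555.5 113.9]
```

>>> jog_arm(translation=[[0.6, 0, 0.7], [1.16, 0.5, 1.46], [1.16, 1.2, 1.46], [1.16, 2.0, 1.46], [1.16, 2.8, 1.46], [1.16, 3.4, 1.46], [1.16, 3.7, 1.46], [1.16, 3.7, 1.46], [1.16, 3.7, 1.46], [1.16, 3.7, 1.46]], rot=[[0, 0, 0], [0, 0, 0], [0, 0, 0], [0, 0, 0], [0, 0, 0], [0, 0, 0], [0, 0, 0], [0, 0, 0], [0, 0, 0], [0, 0, 0]], gripper=[0, 0, 0, 0, 0, 0, 0, 0, 0, 0])

```text
clock: 2.25
position: [553.1, 58.4, 47.7]
ee_rot: [0.5, 0.501, -0.499, -0.499]
contact_force: [-0.1, -0.1, -0.3]
gripper_width: -0.1
```

```bash
python3 - <<'E'
from h import *
g,T=cam("wrist"); 
g2,T2=cam("side")
f=cv2.resize(np.hstack([g["frame"],g2["frame"]]),(800,300)); cv2.imwrite("pics/1.png",f[:,:,::-1])
E
```

```text
(no output)
```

View pics/1.png

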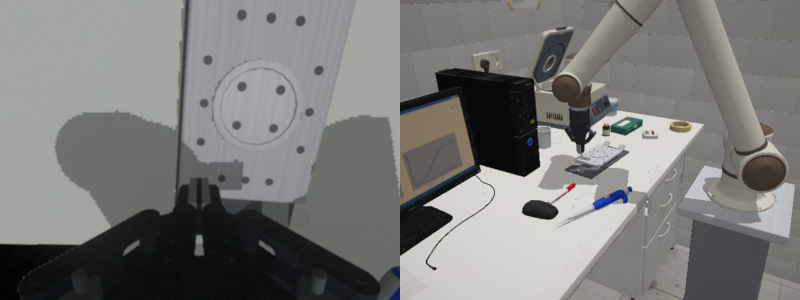

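>>> jog_arm(translation=[[0, 0.15, 0.02], [0, 0.28, 0.04], [0, 0.28, 0.04]], rot=[[0, 0, 0], [0, 0, 0], [0, 0, 0]], gripper=[0, 0, 0])

```text
clock: 2.65
position: [549.8, 58.0, 32.7]
ee_rot: [0.5, 0.5, -0.5, -0.5]
contact_force: [0.1, 0.6, 0.4]
gripper_width: 0.2
```

The picture shows the shut fingertips at about (200,185), over the far left corner. I'll press there.

>>> jog_arm(translation=[[0, 0.04, 0], [0, 0.07, 0], [0, 0.07, 0]], rot=[[0, 0, 0], [0, 0, 0], [0, 0, 0]], gripper=[0, 0, 0])

```text
clock: 2.95
position: [549.8, 58.0, 30.1]
ee_rot: [0.5, 0.5, -0.5, -0.5]
contact_force: [-2.2, 0.3, 7.0]
gripper_width: 0.1
```

>>> jog_arm(translation=[[0, 0.03, 0], [0, 0.03, 0]], rot=[[0, 0, 0], [0, 0, 0]], gripper=[0, 0, 0])

```text
invalid input
```

>>> jog_arm(translation=[[0, 0.03, 0], [0, 0.04, 0], [0, 0.04, 0]], rot=[[0, 0, 0], [0, 0, 0], [0, 0, 0]], gripper=[0, 0, 0])

```text
clock: 3.25
position: [549.8, 58.0, 30.1]
ee_rot: [0.5, 0.5, -0.5, -0.499]
contact_force: [-5.4, 0.9, 13.1]
gripper_width: 0.4
```

Far left is firm: 13 N with no sink. Next is near left.

>>> jog_arm(translation=[[0, -0.3, 0], [0.05, -0.35, 0.7], [0.11, -0.35, 1.41], [0.11, -0.35, 1.41], [0.11, -0.2, 1.41], [0.11, -0.06, 1.41], [0.11, -0.06, 1.41], [0.11, -0.06, 1.41]], rot=[[0, 0, 0], [0, 0, 0], [0, 0, 0], [0, 0, 0], [0, 0, 0], [0, 0, 0], [0, 0, 0], [0, 0, 0]], gripper=[0, 0, 0, 0, 0, 0, 0, 0])

```text
clock: 4.05
position: [479.7, 63.3, 32.3]
ee_rot: [-0.5, -0.5, 0.501, 0.5]
contact_force: [0.3, -0.1, -0.4]
gripper_width: -0.1
```

>>> jog_arm(translation=[[0, 0.04, 0], [0, 0.08, 0], [0, 0.1, 0], [0, 0.1, 0]], rot=[[0, 0, 0], [0, 0, 0], [0, 0, 0], [0, 0, 0]], gripper=[0, 0, 0, 0])

```text
clock: 4.45
position: [480.5, 63.4, 30.0]
ee_rot: [-0.5, -0.5, 0.501, 0.499]
contact_force: [-5.3, -1.0, 21.7]
gripper_width: 0.4
```

Near left is firm as well (22 N, no sink). Next is near right.

>>> jog_arm(translation=[[0, -0.3, 0], [-0.8, -0.4, 0.1], [-1.6, -0.4, 0.15], [-2.39, -0.4, 0.2], [-2.39, -0.4, 0.2], [-2.39, -0.2, 0.2], [-2.39, -0.06, 0.2], [-2.39, -0.06, 0.2], [-2.39, -0.06, 0.2]], rot=[[0, 0, 0], [0, 0, 0], [0, 0, 0], [0, 0, 0], [0, 0, 0], [0, 0, 0], [0, 0, 0], [0, 0, 0], [0, 0, 0]], gripper=[0, 0, 0, 0, 0, 0, 0, 0, 0])

```text
clock: 5.35
position: [470.7, -55.3, 32.5]
ee_rot: [-0.499, -0.501, 0.501, 0.499]
contact_force: [-0.3, -0.0, 0.6]
gripper_width: -0.0
```

>>> jog_arm(translation=[[0, 0.04, 0], [0, 0.07, 0], [0, 0.08, 0], [0, 0.08, 0]], rot=[[0, 0, 0], [0, 0, 0], [0, 0, 0], [0, 0, 0]], gripper=[0, 0, 0, 0])

```text
clock: 5.75
position: [471.2, -54.6, 30.0]
ee_rot: [-0.499, -0.501, 0.501, 0.498]
contact_force: [-3.7, 3.1, 12.2]
gripper_width: 0.2
```

Near right is firm, so the last candidate is far right. It still has to be pressed to confirm it.

>>> jog_arm(translation=[[0, -0.3, 0], [-0.05, -0.4, -0.7], [-0.13, -0.4, -1.42], [-0.13, -0.4, -1.42], [-0.13, -0.2, -1.42], [-0.13, -0.06, -1.42], [-0.13, -0.06, -1.42], [-0.13, -0.06, -1.42]], rot=[[0, 0, 0], [0, 0, 0], [0, 0, 0], [0, 0, 0], [0, 0, 0], [0, 0, 0], [0, 0, 0], [0, 0, 0]], gripper=[0, 0, 0, 0, 0, 0, 0, 0])

```text
clock: 6.55
position: [541.2, -60.7, 32.6]
ee_rot: [-0.499, -0.501, 0.502, 0.498]
contact_force: [-1.1, 0.1, 0.0]
gripper_width: -0.1
```

>>> jog_arm(translation=[[0, 0.04, 0], [0, 0.07, 0], [0, 0.1, 0], [0, 0.1, 0]], rot=[[0, 0, 0], [0, 0, 0], [0, 0, 0], [0, 0, 0]], gripper=[0, 0, 0, 0])

```text
clock: 6.95
position: [541.3, -60.8, 28.4]
ee_rot: [-0.499, -0.501, 0.502, 0.498]
contact_force: [-1.8, -0.1, 6.0]
gripper_width: -0.3
```

It gives way: z is 28.4 at 6 N. I'll press past 2 mm and hold.

>>> jog_arm(translation=[[0, 0.04, 0], [0, 0.07, 0], [0, 0.07, 0], [0, 0.07, 0], [0, 0.07, 0]], rot=[[0, 0, 0], [0, 0, 0], [0, 0, 0], [0, 0, 0], [0, 0, 0]], gripper=[0, 0, 0, 0, 0])

```text
clock: 7.45
position: [541.6, -60.9, 26.6]
ee_rot: [-0.499, -0.501, 0.502, 0.498]
contact_force: [-2.9, 0.6, 9.8]
gripper_width: -0.1
```

The corner sank about 3.4 mm and has bottomed out, so far right is the rocking one. Now over its tail.

>>> jog_arm(translation=[[0, -0.3, 0], [0, -0.5, 0.02], [-0.5, -0.5, 0.05], [-1.13, -0.5, 0.07], [-1.13, -0.5, 0.07], [-1.13, -0.4, 0.07], [-1.13, -0.4, 0.07]], rot=[[0, 0, 0], [0, 0, 0], [0, 0, 0], [0, 0, 0], [0, 0, 0], [0, 0, 0], [0, 0, 0]], gripper=[0, 0, 0, 0, 0, 0, 0])

```text
clock: 8.15
position: [537.8, -117.0, 46.0]
ee_rot: [-0.499, -0.501, 0.502, 0.498]
contact_force: [-0.4, -1.0, 0.6]
gripper_width: -0.2
```

```bash
python3 - <<'E'
from h import *
g,T=cam("wrist"); save(g,"pics/2.png"); look("wrist",T,["tail_far_right","plate"])
s=arm.read_state(); print(s["position"],proj(g,T,np.array([s["position"],[538.1,-117.5,28]])))
E
```

```text
wrist tail_far_right 0.69 [ 537.  -119.9   27.4]
wrist plate 0.68 [471.9 -65.2  34.6]
[ 538.4694424  -116.74148162   46.59819727] [[320.00978561 300.76369547]
 [320.53543642 282.2857252 ]]
```

View pics/2.png

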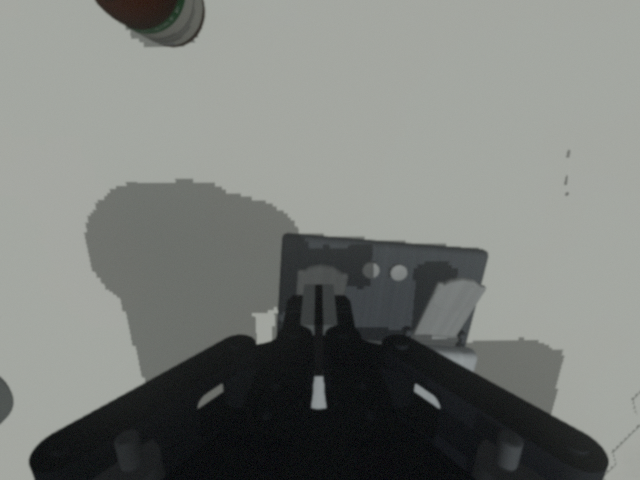

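The fingertips at (320,290) are centred over the far right tail, whose end shows at (320,270). I'll press it down.

>>> jog_arm(translation=[[0, 0.2, 0], [0, 0.35, 0], [0, 0.45, 0], [0, 0.53, 0], [0, 0.6, 0], [0, 0.64, 0], [0, 0.66, 0], [0, 0.66, 0]], rot=[[0, 0, 0], [0, 0, 0], [0, 0, 0], [0, 0, 0], [0, 0, 0], [0, 0, 0], [0, 0, 0], [0, 0, 0]], gripper=[0, 0, 0, 0, 0, 0, 0, 0])

```text
clock: 9.1
position: [538.7, -117.5, 13.7]
ee_rot: [-0.499, -0.501, 0.503, 0.497]
contact_force: [0.3, -3.4, 3.8]
gripper_width: 0.1
```

>>> jog_arm(translation=[[0, 0.03, 0], [0, 0.06, 0], [0, 0.08, 0], [0, 0.08, 0], [0, 0.08, 0]], rot=[[0, 0, 0], [0, 0, 0], [0, 0, 0], [0, 0, 0], [0, 0, 0]], gripper=[0, 0, 0, 0, 0])

```text
clock: 9.6
position: [538.8, -117.7, 11.4]
ee_rot: [-0.499, -0.502, 0.503, 0.496]
contact_force: [-4.3, -0.6, 16.2]
gripper_width: -0.0
```

>>> jog_arm(translation=[[0, 0.04, 0], [0, 0.06, 0], [0, 0.06, 0], [0, 0.06, 0]], rot=[[0, 0, 0], [0, 0, 0], [0, 0, 0], [0, 0, 0]], gripper=[0, 0, 0, 0])

```text
clock: 10.0
position: [538.9, -117.7, 11.2]
ee_rot: [-0.499, -0.502, 0.504, 0.496]
contact_force: [-5.5, 0.7, 22.5]
gripper_width: -0.2
```

>>> jog_arm(translation=[[0, -0.3, 0], [0, -0.8, 0], [0, -1.6, 0], [0, -2.4, 0], [0, -3.2, -0.5], [0, -4, -1], [0.5, -4, -1.5], [1.2, -4, -1.7], [1.2, -4, -1.7], [1.2, -4, -1.7]], rot=[[0, 0, 0], [0, 0, 0], [0, 0, 0], [0, 0, 0], [0, 0, 0], [0, 0, 0], [0, 0, 0], [0, 0, 0], [0, 0, 0], [0, 0, 0]], gripper=[0, 0, 0, 0, 0, 0, 0, 0, 0, 0])

```text
clock: 11.0
position: [622.7, -54.9, 209.6]
ee_rot: [-0.498, -0.502, 0.504, 0.496]
contact_force: [-0.1, 0.3, 0.4]
gripper_width: 0.3
```

```bash
python3 - <<'E'
from h import *
g,T=cam("wrist"); save(g,"pics/3.png"); look("wrist",T,["tail_far_right","tail_near_right","tail_near_left","tail_far_left","plate"])
s=arm.read_state(); print(s["position"],s["contact_force"])
E
```

```text
wrist tail_far_right 0.67 [ 537.  -108.2   11.1]
wrist tail_far_right 0.3 [481.2  95.2  20.3]
wrist tail_near_right 0.58 [ 466.9 -100.5   19.8]
wrist tail_near_left 0.89 [483.4 100.3  20.7]
wrist tail_near_left 0.33 [ 537.3 -104.4    5.8]
wrist tail_far_left 0.72 [555.2  91.2  17.6]
wrist plate 0.77 [515.   -3.3  32.9]
wrist plate 0.72 [558.7  89.7  18.9]
[622.72968172 -56.61130206 210.97523884] [ 0.05179769 -0.39887215 -0.72540379]
```

View pics/3.png

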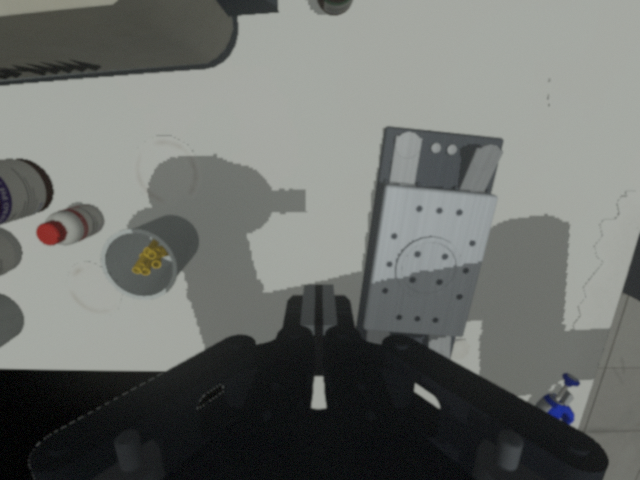

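The far right tail at (407,158) lies flat, near right at (482,168) still stands, and the plate is in place. The hand is clear, so I'll hand in.

```bash
python3 -c "
from h import *
job_done()"
```

```text
the job is handed in; nothing more can be done
```

The far right corner is the one that rocks. I pressed the tail of its shim flat and handed the job in; no verdict came back.

- **Finding the corner:** Far left, near left and near right held firm at 12–22 N with no sink. Far right started giving at about 6 N and went down about 3.4 mm.
- **Pressing the shim:** I pressed the far right tail down to its stop. The fingertips ended at 11.2 mm under 22 N, against about 12 mm expected when flat.
- **Last checks:** The final picture and the detector agree that the far right tail lies flat, at about 11 mm. The other three were detected at 18–21 mm, so still standing. The left tails were partly hidden by the gripper in that picture, so their evidence is mainly the detector. The plate looked in place.
- **Finish:** The hand is about 200 mm up, reading under 1 N, and the clock was at about 11 s.
- **Not checked:** I did not press the far right corner again after wedging it. I also did not measure the timer, marker and bottle at the end, though the hand stayed above the bed during the work.
- **Refused call:** One move call came back as "invalid input" for no clear reason; a nearly identical call, with one row more, then worked.

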